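Clamp the circuit board in the soldering frame and lock the bolt

TASK

The circuit board lies loose in the soldering frame: clamp it. With a fingertip push the red knob along the long slot of its barrel, towards the board, until the bolt stops and the black jaw has seated the board squarely against the far fence; then push the knob sideways round the corner of the slot, down into the side leg until its stem rests on the rubber buffer, so that the bolt is locked, and take the hand away. Only push the knob, do not pinch or force it; do not touch the board, and leave the tools and the capacitor round the frame where they lie.

Things in the scene. Friction and masses are not known exactly. Their poses are not given: they have to be found in the camera images.
- frame: soldering frame, fixed: dark grey plate 260 x 150 mm, top 10 mm above the desk. Origin on the desk under the plate's middle; x = the way the bolt is pushed (to the board), y to the left of that, z up. Along its centre line stand the barrel, the black sprung jaw (60 mm wide, top z 33 mm), two black rests (y +-52 mm, top z 23 mm) and across the far end the fence
- slot_corner (a point): corner of the L-shaped slot (12 to 14 mm wide) on top of the steel barrel: frame x -55, y 0, z 39 mm. The long leg runs from here 40 mm back along the top (-x); the side leg goes down the barrel's +y side. Barrel: outer radius 15 mm, x -117 to -27 mm, axis along x at y 0, z 24 mm; saddle blocks under it reach y +-26 mm, z 28 mm
- fence (a point): foot of the fence's inner face, at frame x 110, y 0, z 23 mm: aluminium bar 128 mm long, top z 35 mm; its lip reaches 4 mm back over the board's edge, 5 mm above the board
- bolt (a joint): slide of bolt and handle along the frame's x, m: 0 = drawn back (stem at x -95 mm), 0.040 = stop at the slot's far end (x -55 mm). Stays where it is left (friction 4 N); with the jaw on the board it takes 6 to 7 N. The stem can enter the side leg only above 0.037. The jaw rides on the bolt on a spring (1 to 2.3 N) and meets the board on the way
- handle (a joint): turn of the handle about the barrel's axis, rad: 0 = upright in the long leg (little play), 1.10 = down in the side leg, leaning to the frame's +y, its stem resting on the black rubber buffer (post 19 mm across, at frame x -55, y 41 mm, top z 40 mm), which gives about 2 N/mm. It turns only in the side leg and stays where it is left; about 1.5 N at the knob
- knob (a point): centre of the red ball knob, 22 mm across, on a stem 8 mm thick, 60 mm from the barrel's axis: at frame x = -0.095 + bolt, y = 0.060 sin(handle), z = 0.024 + 0.060 cos(handle) m (upright: 84 mm above the desk; locked: y 53 mm, z 51 mm)
- board: brown circuit board with parts on it, 84 mm along its x, 130 mm along its y, sheet 2 mm thick, parts to 14 mm; origin under its middle, 23 mm above the desk on the rests. It starts 5 to 15 mm short of the fence, up to 0.05 rad askew; seated it has frame x = 0.068 and is square to the frame. Loose, about 0.12 kg
- yellow_driver: yellow screwdriver, 28 x 202 x 28 mm, lying to the left of the frame (its +y side); origin under its middle, blade towards its -y. Leave it
- red_pliers: red-handled pliers lying flat, 40 x 116 x 11 mm, to the right of the frame; origin under the middle, long side along its y. Leave them
- can_capacitor: black can capacitor standing upright, 42 mm across, 56 mm high, to the right of the frame; origin under its middle. Leave it
Not all that is in view belongs to the job. Of the things shaped like the board, the brown one is meant.

How it is judged (in metres and radians):
On the way, in this order (a step that is already met when the one before it is completed fails the run):
1. the bolt is pushed fully forward and the board lies against the fence (value of joint bolt above 0.036 m and x of board in the frame of frame above 0.0655 m), for 0.05 s.
2. the handle is turned into the side leg of the slot (value of joint handle above 0.95 rad and value of joint bolt above 0.036 m), for 0.2 s.
At the end, for the whole second after the job is handed in: The bolt is forward (at least 36 of 40 mm) and its handle down in the side leg, turned at least 0.95 rad (it meets the buffer at 1.10); the board lies flat and still on its rests, within 2.5 mm of the fence, square to it within 0.025 rad and within 12 mm of the frame's centre line (all of step 2 and x of board in the frame of frame between 0.0655 and 0.0705 m and angle between the x axis of board and the x axis of frame, either way round below 0.025 rad and y of board in the frame of frame between -0.012 and 0.012 m and z of board in the frame of frame between 0.02 and 0.026 m and angle between board's own z axis and vertical below 0.05 rad and linear speed of board below 0.01 m/s); the robot touches nothing.
It fails at once if the robot touches the board (contact force between any of the fingers, the arm and board above 0.5 N).
It fails at once if the board is lifted off its rests (z of board in the frame of frame above 0.03 m).
It fails at once if the knob is pinched or forced (more than 35 N) (contact force between the fingers and bolt above 35 N).
It fails at once if a tool or the capacitor beside the frame is moved by more than 15 mm (distance of any of yellow_driver, red_pliers, can_capacitor from where it was at the start of the episode above 0.015 m).
It also fails if it takes over 42 s, if anything falls off the work surface, if the arm or the gripper's body presses on something with over 40 N, if the wrist force passes 120 N, or if a joint passes its speed limit or range.

ROBOT

A 6-joint arm with a two-finger parallel gripper is mounted at the origin on a cart in front of the work surface, level with it; the furniture and walls round the work are solid. World frame = base frame: x ahead of the robot, y to its left, z up, the work surface at z = 0. Lengths are in mm, angles in rad, forces in N, time in s.
With the tool pointing down it reaches from about 300 to 950 mm from the base axis. Payload 3.1 kg.
Tool frame: the origin (TCP) lies midway between the tips of the shut fingers; the grasp point (between the pads) lies 19 mm behind it (grip_point_offset is the distance from the TCP to the grasp point, in mm); z points along the fingers, y is the line along which they close (so a half turn about z gives the same grasp; the last joint's range is limited). The gripper opens to 85 mm and grips with 20 to 120 N. Pads are 22 mm wide; open, the fingers measure 114 mm over their backs; the gripper's body (76 mm by 85 mm) begins 54 mm behind the grasp point. The pads swing forward as they close: fully open they stand 13 mm farther back than shut.
Start: joints at [1.206, 0.308, 1.634, -0, 1.2, -0.07], TCP at [181.619, 598.036, 231.272] pointing down, gripper open.
Joint ranges: [-3.06, 3.06], [-0.79, 1.96], [0.05, 2.63], [-1.19, 4.34], [0.05, 2.64], [-2.94, 2.94]. Speed limits (rad/s): [2.79, 2.79, 3.14, 3.14, 3.14, 3.14].

INTERFACE

Orientations are given as a rotation vector (axis times angle).
In Python, from rig import move_ptp, movel, set_joints, grip, sleep, inverse_kinematics, read_camera, camera_params, Unreachable, job_done, get_clock, get_q, get_qd, get_tau, get_eef_pos, get_ee_rot, get_wrist_force, get_wrist_torque, get_gripper_width, get_gripper_force, grip_point_offset gives the robot as it stands. Calls block until the motion is done:
- move_ptp(position, orientation): joint-space move of the TCP to a pose.
- movel(position, max_speed=150, attitude=None, guard=None): straight line of the TCP; attitude=None keeps the orientation; max_speed is the mean speed in mm/s. With guard (N) it stops when the force on the tool has changed by that much, and returns True; else False.
- set_joints(angles): joint-space move.
- grip(opening, squeeze=None): opening from 0.0 (shut) to 1.0 (fully open); squeeze is the grip in N (None keeps the last); returns when the fingers have stopped.
- sleep(seconds).
- inverse_kinematics(position, orientation): joint angles nearest the present ones, or None.
- read_camera(name): name is "scene" or "side" or "wrist"; returns the picture (384x512x3 uint8, blue, green, red); there is no depth.
- camera_params(name): a dict with "mtx" (3x3 intrinsics, pixels), "R" (3x3) and "t" (3): a world point X has camera coordinates R X + t; the wrist camera has in their place "hand_eye" (4x4, takes a point from camera to tool coordinates, whose origin is the TCP and whose axes are the flange's). Camera axes: x right, y down, z forward; pixel columns grow to the right and rows downward; lengths in mm; the calibration is good to about 2 mm. A picture is of the moment at which its call begins: read the wrist's pose just before it. camera_params takes no time and is no camera call.
A pose or a line that the arm cannot do raises Unreachable and nothing moves.
- job_done(): hands the job in; it is judged then, once.
Readings, each from a call of its own:
- get_clock(): time.
- get_q(): joint angles.
- get_qd(): joint speeds.
- get_tau(): joint torques, N m.
- get_eef_pos(): TCP position.
- get_ee_rot(): TCP orientation.
- get_wrist_force(): force on the tool from outside, world axes, zero at the start.
- get_wrist_torque(): the same for the moment, N m.
- get_gripper_width(): opening from 0.0 (shut) to 1.0 (fully open).
- get_gripper_force(): force on a finger pad.
Only numpy, scipy, OpenCV 4.12 (cv2) and the standard library are available. Lean on these libraries where they do the work, as an engineer would, in place of code of your own. Each camera call takes 0.05 s, during which the arm holds its last target. There are 200 camera calls.

## Working session

There is one attempt and no reset: what is moved stays moved. The work goes in short steps, each a Python script; the robot and the scene stay as the last script left them, time stands still between calls to the robot, and variables do not carry over. Pictures are saved under pics/ and viewed, at most 10 in all, crops included, and the job is handed in when it is done.

```bash
mkdir -p pics; ls; python3 - <<'E'
from rig import *
import cv2,numpy as np
for n in("scene","side"):
    cv2.imwrite(f"pics/{n}0.png",cv2.resize(read_camera(n),None,fx=1.5,fy=1.5,interpolation=cv2.INTER_CUBIC))
    p=camera_params(n);print(n,p["mtx"].round(1).tolist(),"cam at",(-p["R"].T@p["t"]).round(0))
print(get_clock(),get_ee_rot(),grip_point_offset)
E
```

```text
pics
scene [[404.9, 0.0, 260.8], [0.0, 404.9, 188.9], [0.0, 0.0, 1.0]] cam at [ 212. -832.  543.]
side [[380.7, 0.0, 256.8], [0.0, 380.7, 188.9], [0.0, 0.0, 1.0]] cam at [ 249. -852.  489.]
0.1 [-0.46132991 -3.10706591  0.00329938] 18.700000000000003
```

View pics/scene0.png

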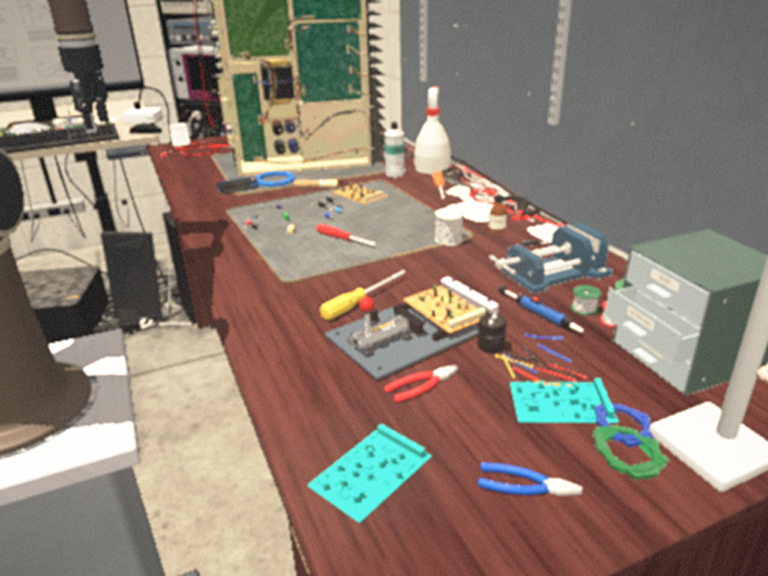

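View pics/side0.png

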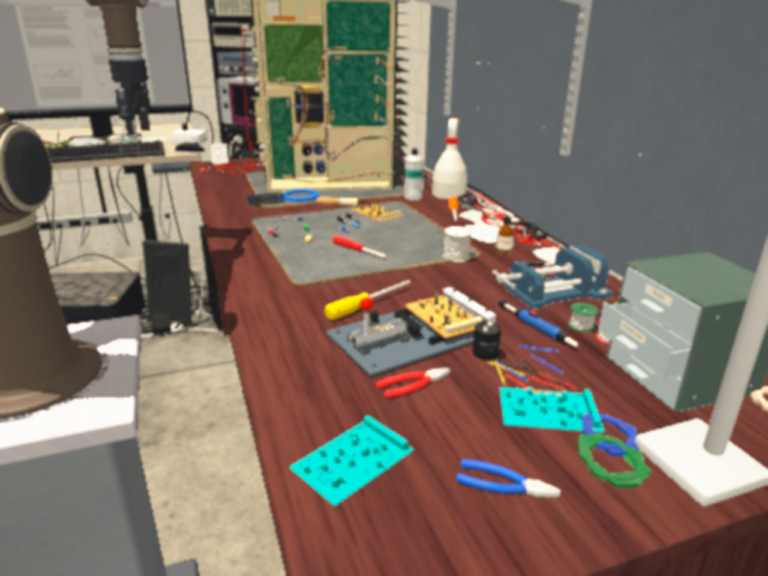

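The frame with the brown board is at about (405,325) of the 1.5x scene picture, with the red knob at (367,303). Possible confusions are the cyan boards at (370,470) and (560,400), a small tan board at (360,190), the red screwdriver at (340,235) and the blue vice at (555,260). The brown board in the dark grey frame matches the description, so I'll check it in a close crop.

```bash
python3 - <<'E'
from rig import *
import cv2
im=read_camera("scene")[170:270,205:345]
cv2.imwrite("pics/crop0.png",cv2.resize(im,None,fx=5.5,fy=5.5,interpolation=cv2.INTER_CUBIC))
E
```

```text
(no output)
```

View pics/crop0.png

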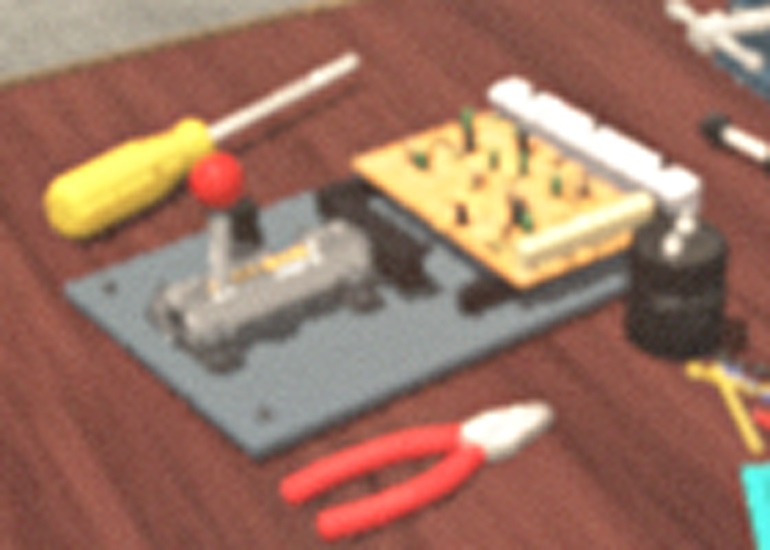

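The crop shows the frame: knob at (216,180), barrel-end plate corners at (68,287) and (258,452), fence top ends at about (490,95) and (690,200). It holds the brown board. Next I fit the pose.

```bash
cat > h.py <<'E'
import numpy as np,cv2
from scipy.optimize import least_squares
from scipy.spatial.transform import Rotation as R
def T(p,X):
    c,s=np.cos(p[2]),np.sin(p[2]);X=np.asarray(X,float)
    return np.stack([p[0]+c*X[...,0]-s*X[...,1],p[1]+s*X[...,0]+c*X[...,1],X[...,2]],-1)
def proj(K,Rm,t,X):
    q=(X@Rm.T+t)@K.T
    return q[:,:2]/q[:,2:]
E
python3 - <<'E'
from h import *;from rig import *
p=camera_params("scene")
X=np.array([[-95,0,84],[-130,75,10],[-130,-75,10],[106,64,35],[106,-64,35]],float)
c=np.array([[216,180],[68,287],[258,452],[490,95],[690,200]],float)
u=(c+.5)/5.5-.5+[205,170]
f=lambda w:((proj(p["mtx"],p["R"],np.array(p["t"]).ravel(),T(w,X))-u)*np.array([1,1,1,.4,.4])[:,None]).ravel()
for y0 in(0,1.5,-1.5):
    r=least_squares(f,[350,0,y0]);print(r.x.round(3),r.cost.round(2),r.fun.round(1))
w=r.x
E
```

```text
[ 5.93384e+02 -7.82860e+01  1.85000e-01] 0.97 [ 0.5  0.8 -0.3 -0.3 -0.2 -0.3  0.4 -0.2 -0.7 -0.1]
[ 5.93384e+02 -7.82860e+01  1.85000e-01] 0.97 [ 0.5  0.8 -0.3 -0.3 -0.2 -0.3  0.4 -0.2 -0.7 -0.1]
[ 5.93384e+02 -7.82860e+01  1.85000e-01] 0.97 [ 0.5  0.8 -0.3 -0.3 -0.2 -0.3  0.4 -0.2 -0.7 -0.1]
```

```bash
cat >> h.py <<'E'
W=np.array([593.4,-78.3,.185])
def rv(yaw):
    c,s=np.cos(yaw),np.sin(yaw)
    return R.from_matrix(np.array([[c,s,0],[s,-c,0],[0,0,-1.]])).as_rotvec()
E
python3 - <<'E'
from h import *;from rig import *
print(R.from_rotvec(get_ee_rot()).as_matrix().round(2).tolist(),np.array(camera_params("wrist")["hand_eye"]).round(2).tolist())
P=T(W,[-150,0,190]);o=rv(W[2]+np.pi)
for k in(0,np.pi): print(inverse_kinematics(P,rv(W[2]+k)))
grip(0.0)
move_ptp(P,o)
print(get_clock(),get_eef_pos(),get_wrist_force(),get_gripper_width())
cv2.imwrite("pics/w1.png",cv2.resize(read_camera("wrist"),None,fx=1.5,fy=1.5))
E
```

```text
[[-0.96, 0.29, -0.0], [0.29, 0.96, -0.0], [0.0, -0.0, -1.0]] [[-0.0, -0.96, -0.29, 75.19], [1.0, -0.0, 0.0, -0.62], [-0.0, -0.29, 0.96, -142.95], [0.0, 0.0, 0.0, 1.0]]
[-3.28176900e-01  3.01731261e-02  2.05019967e+00 -4.44089210e-16
  1.06121986e+00  1.05761943e+00]
[-3.28176900e-01  3.01731261e-02  2.05019967e+00 -4.44089210e-16
  1.06121986e+00 -2.08397323e+00]
3.575 [ 446.25453719 -105.42818464  190.08760943] [ 0.0145754  -0.26609937  0.27253492] -0.0017560991114206313
```

View pics/w1.png

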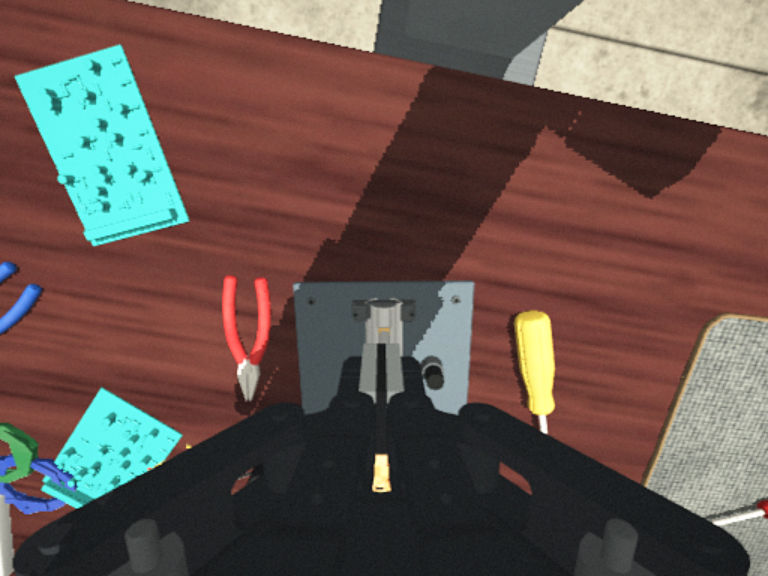

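The wrist picture shows the rear plate corners at (294,283) and (474,282). The barrel is central, and the knob is hidden behind the fingers. I refine the pose from these corners.

```bash
python3 - <<'E'
from h import *;from rig import *
c=camera_params("wrist");H=np.array(c["hand_eye"]);E=np.eye(4);E[:3,:3]=R.from_rotvec(get_ee_rot()).as_matrix();E[:3,3]=get_eef_pos()
M=np.linalg.inv(E@H)
X=np.array([[-130,-75,10],[-130,75,10]],float)
u=(np.array([[294,283],[474,282]])+.5)/1.5-.5
g=lambda w:proj(np.array(c["mtx"]),M[:3,:3],M[:3,3],T(w,X))
print(((g(W)+.5)*1.5-.5).round(1))
r=least_squares(lambda w:(g(w)-u).ravel(),W,x_scale=[1,1,.01]);print(r.x.round(3),r.cost)
E
```

```text
[[289.4 284.6]
 [471.6 284.7]]
[ 5.90981e+02 -7.49920e+01  1.92000e-01] 0.6630348960721928
```

```bash
cat >> h.py <<'E'
W=np.array([592.,-76.5,.188])
def toF(P):
    c,s=np.cos(W[2]),np.sin(W[2]);d=np.array(P)[:2]-W[:2]
    return np.array([c*d[0]+s*d[1],-s*d[0]+c*d[1],P[2]])
def Ff(f): c,s=np.cos(W[2]),np.sin(W[2]);return np.array([c*f[0]+s*f[1],-s*f[0]+c*f[1],f[2]])
E
python3 - <<'E'
from h import *;from rig import *
o=rv(W[2]+np.pi)
movel(T(W,[-145,0,120]),attitude=o)
movel(T(W,[-140,0,80]))
def st(m): print(m,round(get_clock(),2),toF(get_eef_pos()).round(1),Ff(get_wrist_force()).round(1))
st("down")
print(movel(T(W,[-100,0,80]),max_speed=25,guard=2.5)); st("contact")
for x in(-95,-85,-76,-74):
    g=movel(T(W,[x,0,80]),max_speed=20,guard=13); st(("push",x,g))
    if g: break
cv2.imwrite("pics/s2.png",cv2.resize(read_camera("scene")[170:270,205:345],None,fx=5.5,fy=5.5,interpolation=cv2.INTER_CUBIC))
E
```

```text
down 4.66 [-139.7   -0.2   80.6] [-0.1 -0.2  0.8]
True
contact 5.67 [-115.1    0.3   79.4] [ 0.5 -0.5  0.5]
('push', -95, False) 6.87 [-95.2   0.1  79.8] [-3.4  1.3 -3.4]
('push', -85, False) 7.52 [-84.8  -0.   80. ] [-4.1  1.  -2.1]
('push', -76, False) 8.12 [-76.4   0.   80. ] [-5.1  0.4 -1.9]
('push', -74, False) 8.37 [-76.1   0.1  79.9] [-9.1  0.4  0.6]
```

View pics/s2.png

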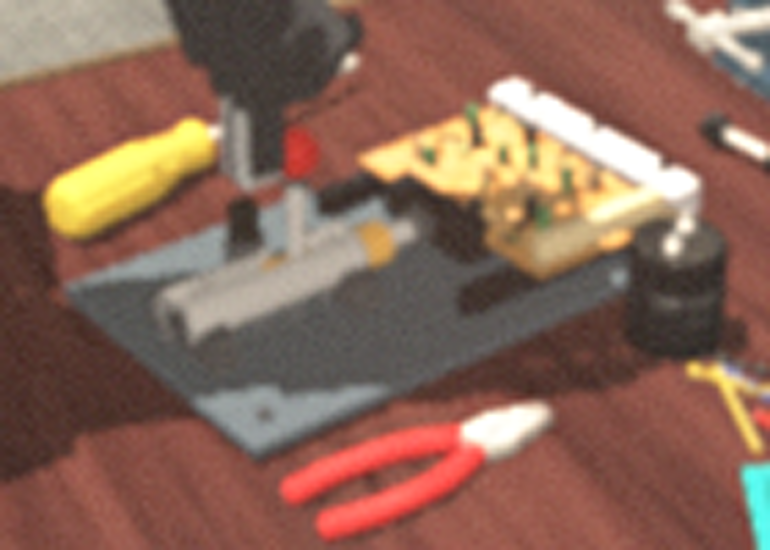

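```bash
python3 - <<'E'
from h import *;from rig import *
def st(m): print(m,round(get_clock(),2),toF(get_eef_pos()).round(1),Ff(get_wrist_force()).round(1))
g=movel(T(W,[-72,0,80]),max_speed=10,guard=12); st(("push",g)); sleep(.2); st("hold")
movel(T(W,[-95,-10,82])); movel(T(W,[-90,-50,82])); movel(T(W,[-55,-50,80])); st("side")
movel(T(W,[-55,-29,80]),max_speed=60); st("near")
for th in np.arange(0,.76,.15):
    y,z=60*np.sin(th)-25.5,20+60*np.cos(th)
    g=movel(T(W,[-55,y,z]),max_speed=40,guard=9); st(("turn",th.round(2),round(y,1),round(z,1),g))
    if g: break
cv2.imwrite("pics/s3.png",cv2.resize(read_camera("scene")[170:270,205:345],None,fx=5.5,fy=5.5,interpolation=cv2.INTER_CUBIC))
E
```

```text
('push', False) 8.77 [-75.8   0.2  79.8] [-12.6   0.2   4.1]
hold 8.97 [-75.8   0.2  79.8] [-12.8  -0.2   4.4]
side 10.08 [-55.2 -49.   79.7] [-0.7 -0.1 -0.7]
near 10.58 [-55.2 -28.6  80.1] [-0.5 -0.3 -0.3]
('turn', np.float64(0.0), np.float64(-25.5), np.float64(80.0), False) 10.83 [-55.  -25.5  80. ] [0.8 0.  0.3]
('turn', np.float64(0.15), np.float64(-16.5), np.float64(79.3), False) 11.21 [-54.7 -16.3  79.5] [-0.1 -0.5  0.7]
('turn', np.float64(0.3), np.float64(-7.8), np.float64(77.3), False) 11.58 [-55.4  -7.1  76.9] [ 1.1  0.8 -0.2]
('turn', np.float64(0.45), np.float64(0.6), np.float64(74.0), False) 11.96 [-55.5   1.2  73.6] [0.2 0.1 0.2]
('turn', np.float64(0.6), np.float64(8.4), np.float64(69.5), False) 12.33 [-55.4   8.9  69.2] [ 0.2  0.  -0.4]
('turn', np.float64(0.75), np.float64(15.4), np.float64(63.9), False) 12.71 [-55.4  15.9  63.5] [-1.2 -0.4 -0.3]
```

View pics/s3.png

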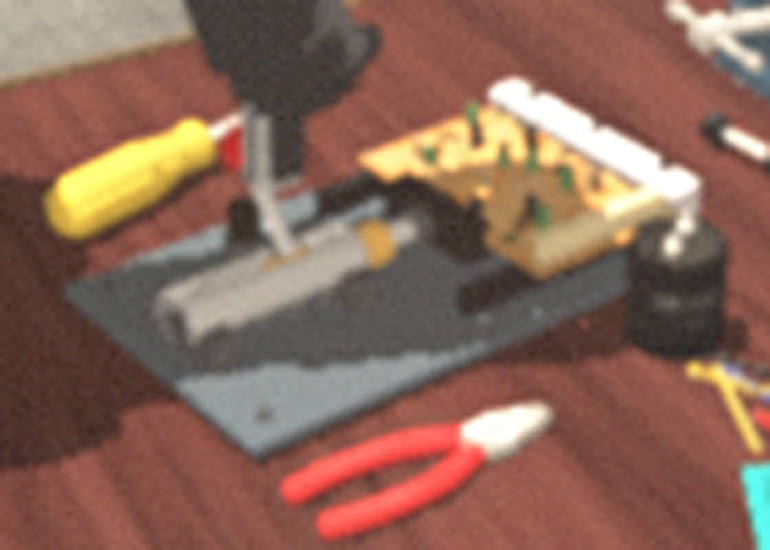

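The knob is now at about (240,150), partly hidden by the finger, and the stem leans into the side leg. I estimate the angle before pressing from above.

```bash
python3 - <<'E'
from h import *;from rig import *
p=camera_params("scene")
th=np.array([0,.3,.45,.6,.75,.9]);X=np.stack([-55+0*th,60*np.sin(th),24+60*np.cos(th)],-1)
u=proj(p["mtx"],p["R"],np.array(p["t"]).ravel(),T(W,X));print(((u-[205,170]+.5)*5.5-.5).round(0))
E
```

```text
[[294. 154.]
 [270. 143.]
 [259. 142.]
 [250. 145.]
 [241. 150.]
 [234. 157.]]
```

```bash
python3 - <<'E'
from h import *;from rig import *
def st(m): print(m,round(get_clock(),2),toF(get_eef_pos()).round(1),Ff(get_wrist_force()).round(1))
movel(T(W,[-55,10,75])); movel(T(W,[-55,10,105])); movel(T(W,[-55,40,100])); st("over")
for th in [.5,.65,.75,.85,.95,1.05,1.1,1.14]:
    y,z=60*np.sin(th),35+60*np.cos(th)
    g=movel(T(W,[-55,y,z]),max_speed=30,guard=9); st((th,round(y,1),round(z,1),g))
    if g: break
sleep(.3); st("hold")
E
```

```text
over 13.71 [-55.9  40.7  98.9] [ 0.3  0.7 -0.2]
(0.5, np.float64(28.8), np.float64(87.7), False) 14.42 [-55.   28.6  87.6] [ 0.3  0.1 -0.7]
(0.65, np.float64(36.3), np.float64(82.8), False) 14.87 [-55.1  36.7  82.6] [0.2 0.3 0.4]
(0.75, np.float64(40.9), np.float64(78.9), False) 15.22 [-55.   41.1  78.8] [0.7 0.3 0.4]
(0.85, np.float64(45.1), np.float64(74.6), False) 15.57 [-55.1  45.3  74.4] [0.7 0.5 1.7]
(0.95, np.float64(48.8), np.float64(69.9), False) 15.92 [-55.2  48.7  69.5] [-0.7 -0.4  0.6]
(1.05, np.float64(52.0), np.float64(64.9), False) 16.27 [-55.   52.   64.6] [-0.   0.4 -0.3]
(1.1, np.float64(53.5), np.float64(62.2), False) 16.52 [-55.   53.5  62.3] [0.2 1.1 2. ]
(1.14, np.float64(54.5), np.float64(60.1), False) 16.77 [-54.9  54.6  60.5] [-1.1  1.6  6.1]
hold 17.07 [-54.9  54.6  60.5] [-2.1  1.4  5.7]
```

Force rises to 6 N just where the buffer should be. I lift off and look.

```bash
python3 - <<'E'
from h import *;from rig import *
movel(T(W,[-55,54.6,110])); movel(T(W,[-150,54,230])); move_ptp([350,250,300],rv(W[2]+np.pi)); sleep(.3)
print(get_clock(),get_wrist_force())
cv2.imwrite("pics/s4.png",cv2.resize(read_camera("scene")[170:270,205:345],None,fx=5.5,fy=5.5,interpolation=cv2.INTER_CUBIC))
p=camera_params("scene")
th=np.array([.8,.95,1.1]);X=np.stack([-55+0*th,60*np.sin(th),24+60*np.cos(th)],-1)
for X in (X,np.array([[110,-64,35],[110,64,35],[110,-65,25],[26,-65,25],[26,65,25.]])):
    u=proj(p["mtx"],p["R"],np.array(p["t"]).ravel(),T(W,X));print(((u-[205,170]+.5)*5.5-.5).round(0).tolist())
E
```

```text
20.2333 [-0.47730432 -0.29875643 -0.48147686]
[[238.0, 152.0], [232.0, 161.0], [227.0, 171.0]]
[[682.0, 194.0], [497.0, 89.0], [682.0, 214.0], [539.0, 276.0], [358.0, 158.0]]
```

View pics/s4.png

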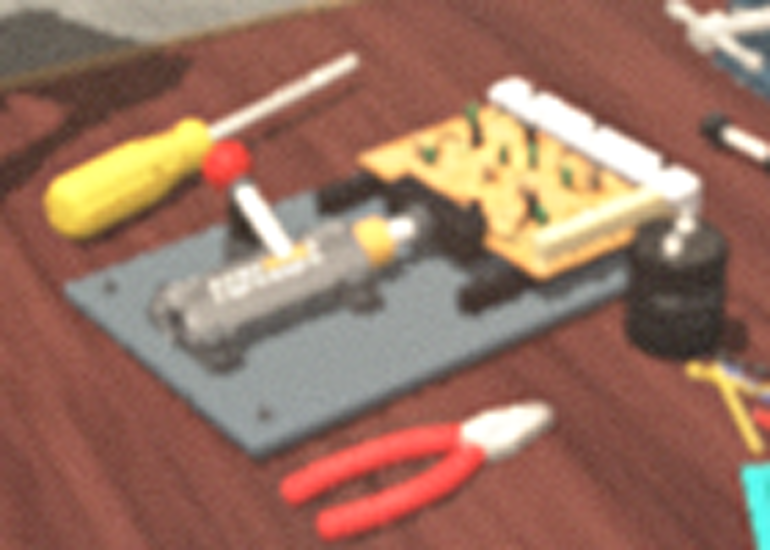

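The knob is at (227,164), down at the buffer, and the board lies along the fence. I check the knob's centroid numerically against its starting centroid.

```bash
python3 - <<'E'
from h import *;from rig import *
def cen(im):
    b,g,r=[im[...,i].astype(int) for i in range(3)]
    m=((r>120)&(g<90)&(b<90)&(r-g>80)).astype(np.uint8)
    n,l,s,c=cv2.connectedComponentsWithStats(m);return [(c[i].round(2),s[i,4]) for i in range(1,n) if s[i,4]>15]
def s0(n): return cv2.resize(cv2.imread(f"pics/{n}0.png"),(512,384),interpolation=cv2.INTER_AREA)
for n in("scene","side"):
    p=camera_params(n);pr=lambda b,t:proj(p["mtx"],p["R"],np.array(p["t"]).ravel(),T(W,np.array([[-95+b,60*np.sin(t),24+60*np.cos(t)]])))[0]
    near=lambda im,q:min(cen(im),key=lambda k:np.hypot(*(k[0]-q)))
    A=near(s0(n),pr(0,0));B=near(read_camera(n),pr(40,1.1));d=B[0]-A[0]
    r=least_squares(lambda v:pr(v[0],v[1])-pr(0,0)-d,[40,1.05],x_scale=[1,.05])
    print(n,A,B,r.x.round(3))
E
```

```text
scene (array([244.41, 202.88]), np.int32(68)) (array([246.15, 199.74]), np.int32(46)) [36.974  1.001]
side (array([244.22, 202.63]), np.int32(59)) (array([247.09, 201.34]), np.int32(44)) [36.405  1.006]
```

```bash
python3 - <<'E'
from h import *;from rig import *
p=camera_params("scene");pr=lambda b,t:proj(p["mtx"],p["R"],np.array(p["t"]).ravel(),T(W,np.array([[-95+b,60*np.sin(t),24+60*np.cos(t)]])))[0]
def fit(im,tag):
    im=im.astype(float);w=np.clip(im[...,2]-im[...,1]-65,0,60);w[im[...,1]>im[...,0]+25]=0
    r=w[190:215,235:262]
    y,x=np.mgrid[190:215,235:262];c=np.array([(r*x).sum(),(r*y).sum()])/r.sum();print(tag,c.round(2),round(r.sum()/60));print((r[3:20,3:20]/6).astype(int)) ;return c
a=fit(cv2.resize(cv2.imread("pics/scene0.png"),(512,384),interpolation=cv2.INTER_AREA),"a")
b=fit(read_camera("scene"),"b")
r=least_squares(lambda v:pr(v[0],v[1])-pr(0,0)-(b-a),[40,1.05],x_scale=[1,.05]);print(r.x.round(3))
E
```

```text
a [244.14 202.31] 71
[[ 0  0  0  0  0  0  0  0  0  0  0  0  0  0  0  0  0]
 [ 0  0  0  0  0  0  0  0  0  0  0  0  0  0  0  0  0]
 [ 0  0  0  0  0  0  0  0  0  0  0  0  0  0  0  0  0]
 [ 0  0  0  0  0  0  0  0  0  0  0  0  0  0  0  0  0]
 [ 0  0  0  0  0  0  0  4  1  0  0  0  0  0  0  0  0]
 [ 0  0  0  0  0  0 10 10 10  6  0  0  0  0  0  0  0]
 [ 0  0  0  0  0 10 10 10 10 10  4  0  0  0  0  0  0]
 [ 0  0  0 10 10 10 10 10 10 10  9  2  0  0  0  0  0]
 [ 0  0 10 10 10 10 10 10 10 10 10  3  0  0  0  0  0]
 [ 0  7 10 10 10 10 10 10 10 10 10  3  0  0  0  0  0]
 [ 0  6 10 10 10 10 10 10 10 10  9  3  0  0  0  0  0]
 [ 0  3 10 10 10 10 10 10 10 10  7  1  0  0  0  0  0]
 [ 0  0  7 10 10 10 10 10 10  9  3  0  0  0  0  0  0]
 [ 0  0  1  5  8 10 10 10  7  3  0  0  0  0  0  0  0]
 [ 0  0  0  0  1  3  3  3  1  0  0  0  0  0  0  0  0]
 [ 0  0  0  0  0  0  0  0  0  0  0  0  0  0  0  0  0]
 [ 0  0  0  0  0  0  0  0  0  0  0  0  0  0  0  0  0]]
b [245.84 199.3 ] 54
[[ 0  0  0  0  0  0  0  0  0  0  0  0  0  0  0  0  0]
 [ 0  0  0  0  0  0  0  0  0  0  0  0  0  0  0  0  0]
 [ 0  0  0  0  0  0  0  4  7  6  2  0  0  0  0  0  0]
 [ 0  0  0  0  0  0  0 10 10 10 10  3  0  0  0  0  0]
 [ 0  0  0  0  0  0 10 10 10 10 10 10  1  0  0  0  0]
 [ 0  0  0  0  0 10 10 10 10 10 10 10  5  0  0  0  0]
 [ 0  0  0  0  0 10 10 10 10 10 10 10  7  0  0  0  0]
 [ 0  0  0  0 10 10 10 10 10 10 10 10  6  0  0  0  0]
 [ 0  0  0  0 10 10 10 10 10 10 10  5  0  0  0  0  0]
 [ 0  0  0  0  7 10 10 10 10  7  0  0  0  0  0  0  0]
 [ 0  0  0  0  0  6  9 10  4  0  0  0  0  0  0  0  0]
 [ 0  0  0  0  0  1  3  4  0  0  0  0  0  0  0  0  0]
 [ 0  0  0  0  0  0  0  0  0  0  0  0  0  0  0  0  0]
 [ 0  0  0  0  0  0  0  0  0  0  0  0  0  0  0  0  0]
 [ 0  0  0  0  0  0  0  0  0  0  0  0  0  0  0  0  0]
 [ 0  0  0  0  0  0  0  0  0  0  0  0  0  0  0  0  0]
 [ 0  0  0  0  0  0  0  0  0  0  0  0  0  0  0  0  0]]
[37.079  1.013]
```

Pressing gave about 2 N/mm from tip z 62 mm, which is the buffer stiffness at the locked knob's height. The image agrees: the small bias comes from the stem hiding the lower part of the ball. The board is at the fence and the hand is clear, so I hand in.

```bash
python3 -c "
from rig import *
print(job_done(),get_clock())"
```

```text
the job is handed in; nothing more can be done
the job is handed in; nothing more can be done
```

I handed the job in, and no verdict came back: the bolt is pushed to its stop, the handle is down on the rubber buffer (about 1.0 to 1.1 rad by camera and contact force), the board lies against the fence, and the hand is clear.

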